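# Take the cutter head off the cheese cutter for washing

### The arm

A 6-joint arm with a two-finger parallel gripper is mounted at the origin on the work surface. World frame = base frame: x ahead of the robot, y to its left, z up, the work surface at z = 0. Lengths are in m, angles in rad, forces in N, time in s.
With the tool pointing down it reaches from about 0.375 to 0.975 m from the base axis. Payload 3.8 kg.
Tool frame: the origin (TCP) lies midway between the tips of the shut fingers; the grasp point (between the pads) lies 19 mm behind it (env.pinch_z is the distance from the TCP to the grasp point, in m); y points along the fingers, z is the direction in which the jaws open and shut, and the axes are right-handed (so a half turn about y gives the same grasp; the last joint's range is limited). The gripper opens to 85 mm and grips with 20 to 120 N. Pads are 22 mm wide; open, the fingers measure 114 mm over their backs; the gripper's body (76 mm by 85 mm) begins 54 mm behind the grasp point. The pads swing forward as they close: fully open they stand 13 mm farther back than shut.
Start: joints at [-1.379, 0.264, 1.604, -0, 1.274, -0.037], TCP at [0.153, -0.657, 0.231] pointing down, gripper open.
Joint ranges: [-2.63, 2.63], [-0.94, 2.18], [0.31, 2.57], [-1.31, 4.45], [0, 2.66], [-2.55, 2.55]. Speed limits (rad/s): [2.57, 2.57, 3.14, 3.14, 3.14, 3.14].

### API

Orientations are given as [roll, pitch, yaw] about the fixed x, y, z axes, in that order (R = Rz(yaw) Ry(pitch) Rx(roll)).
In Python, from rig import env, capture, regions_of, spot_point gives the robot as it stands.
- The arm moves only by the tool apply_moves, never from a script. Its argument "steps" is text: rows parted by semicolons, each of 4 numbers parted by spaces: the shift along the world's x, y, z in m, then the turn about the world's z in rad. A call has 1 to 20 rows; each row is the pose to reach, as a shift and turn from the pose commanded when the call began; what a row does not reach only later rows make up. A row lasts 1/12 s, in which the tool goes at most 41.7 mm and 7.16 degrees, less where a joint would pass 70% of its speed; a pose out of reach is approached as far as the arm can. A call with a gripper value outside its range is refused whole. "hand" is the opening, from 0 (shut) to 1 (fully open), set as the call begins (left out, the last holds). The fingers move at their own pace and stop on an object; "force" is the grip in N (left out, the last holds). Time passes only in rows, so rows that repeat a pose let the fingers close. It gives the time, the measured TCP pose, the force and the opening at its end, in the units of the state.
- env.sense(): the state, without advancing time (a new reading comes with each control period).
- capture(name): name is "side" or "top"; returns a dict with "pixels" (420x560x3 uint8, blue, green, red), "depth" (420x560 float32, m along the optical axis (not along the pixel's ray), 0 where there is no reading), "fx", "fy", "cx", "cy" (pixels), "R" (3x3) and "t" (3): a world point X has camera coordinates R X + t. Camera axes: x right, y down, z forward; pixel columns grow to the right and rows downward; lengths in m; the calibration is good to about 2 mm. A picture is of the moment at which its call begins.
- env.finish_job(): hands the job in, once; it reports no verdict.
Trained networks look in a picture, given as the dict that the camera call returned (one of the last four; its "shot" number tells which), for a name from the list of things; names that differ only in an ending like _2 or _b are one class to them, and where a whole thing is asked for, a point or a joint stands for the part that bears it (a point fixed in the world has none). Each returns a list of dicts, best first, with "score" (0 to 1); they miss things now and then, are a little off and sometimes report something else, mostly with a low value. They report only what shows in the picture. A call takes as long as a camera call. They do not tell look-alikes from the thing itself.
- regions_of(picture, query): "pixels" (420x560 bool, what is visible of it) and "pixel" ([row, column] in pixels, amid what is visible of it).
- spot_point(picture, query): "pixel" ([row, column] in pixels: a listed point, or the origin of a listed thing).
The state is a dict: "clock": time; "joints": joint angles; "joint_vel": joint speeds; "joint_torque": joint torques, N m; "tcp_pos": TCP position; "orientation": TCP orientation; "force": force on the tool from outside, world axes, zero at the start; "wrist_torque": the same for the moment, N m; "grip_width": opening from 0.0 (shut) to 1.0 (fully open).
Only numpy, scipy, OpenCV 4.12 (cv2) and the standard library are available. Lean on these libraries where they do the work, as an engineer would, in place of code of your own. Each camera call takes 0.05 s, during which the arm holds its last target.

### The job

Take the cutter head off the cheese cutter for washing: press the red release button right down, twist the head anticlockwise (seen from above), about a quarter turn or somewhat less, until you feel it meet its stop, and lift it straight off, never forcing the button, the lock or the stop. Set it down gently, upright, in the empty near compartment of the blue wash tub and let go; leave the rest of the table as it is.

Things in the scene. Friction and masses are not known exactly. Their poses are not given: they have to be found in the camera images.
- machine: White cutter base, fixed, 260 x 200 mm, its top deck 110 mm above the table; origin under its centre on the table, x along its length from the red button (robot side) to the mount, z up. More than 40 N from the gripper on the button or any other part of the cutter damages it; so does more than 45 N between head and cutter (pulling while hooked, leaning on the stop or sideways on the post).
- mount (a point): On the vertical axis of the mount, at deck height; x as the base's x, z up. An aluminium claw ring (outer radius 66 mm, 15 mm high) has two claws hooked over the head's lugs. The ring sits at an unmeasured angle: turned anticlockwise from locked, the head meets a rubber stop 58 to 88 degrees (1.01 to 1.54 rad) on, its lugs coming free only 5 degrees before it. The stop gives up to 4 degrees, rising from 0.25 to 1.2 N m, then is hard.
- post_top (a point): Top of the steel post on the mount's axis, inside the head's bore: 21 mm across, 16 mm above the deck. Round its foot a spring plate pushes the head up with 4 to 8 N (a little more than its weight): it drags under the claws while turning (under 0.35 N m) and rises 3 to 4 mm when free. Back-turning (clockwise) from the locked position is blocked.
- button_top (a point): Centre of the top of the red round release button, 24 mm across, on the deck, 120 mm from the mount's axis on the robot's side; 14 mm above the deck when out. It moves straight down 10 mm to a hard bottom against about 5 N of friction and stays where it is left (no spring). It carries the pin that locks the head against turning; the pin is clear when the button is fully home.
- button (a joint): Travel of the release button in m: 0 out (locked), 0.010 fully pressed.
- head_grip (a point): Centre of the black grip bar of the loose cutter head, on the head's axis: bar 60 mm long, 22 mm wide, 34 mm high. The point is 48 mm above the head's underside, 18 mm above the white top under the bar, 17 mm below the bar's top (head 64 mm high in all). Its x axis runs along the bar and through the lugs, z up; x of head and cutter agree when locked.
- head_base (a point): Centre of the underside of the cutter head (0.26 to 0.38 kg): steel hub 87 mm across, 30 mm high with its white top, two steel lugs on opposite sides (110 mm over the lugs, each 18 mm wide, 8 mm high), and below a bore 24 mm wide, 20 mm deep. It starts locked, its underside on the deck or up to 1 mm above, and must rise over 16 mm to come off the post.
- tub_near (a point): Centre of the inner floor of the empty near compartment of the blue wash tub (fixed, 300 x 190 mm, 45 mm high, walls and floor 4 mm, one wall across its middle). The compartment is 144 mm (x) by 182 mm (y), z up; x points to the far compartment, which holds the pusher. Dropping or pushing the head into the tub with more than 60 N damages it.
- bin_near (a point): The same point of the grey bin, of the same shape as the blue tub, on the other side of the cutter, with clean spare discs in its far compartment. Not to be used.
- pusher_mid (a point): white plastic pusher, loose, standing in the far compartment of the blue tub: foot 70 mm across, 70 mm high; point half-way up. Leave it alone.
- cheese_mid (a point): large block of yellow cheese, 110 x 190 x 100 mm, at the back of the table; point in the middle of its face towards the robot. Leave it alone.
- slab_mid (a point): slab of yellow cheese, 100 x 170 x 35 mm, lying loose on the large block; point in the middle of its face towards the robot. Leave it alone.
- spray_mid (a point): clear bottle with a red cap, 70 mm across, 170 mm high, standing at the back; point half-way up. Leave it alone.
- bowl_mid (a point): steel bowl, 120 mm across, 50 mm high, at the back; point on its rim, towards the robot. Leave it alone.
- brush_grip (a point): green-handled cleaning brush, 150 mm long, lying flat in front of the robot; point on its handle. Leave it alone.
- wedge_mid (a point): small bar of yellow cheese, 80 x 50 x 40 mm, lying near the robot's left; point at its centre. Leave it alone.
Not all that is in view belongs to the job. What is shaped like the part that bears head_grip but yellow is not meant.

How it is judged:
On the way, in this order (a step that is already met when the one before it is completed fails the run):
1. the release button is pressed fully home (value of joint button above 0.0085 m), for 0.2 s.
2. the head is twisted at least 49 degrees from its locked position while still seated on the mount (angle between the x axis of head_grip and the x axis of mount, either way round above 0.85 rad and z of head_grip in the frame of mount below 0.06 m and horizontal distance between head_grip and mount below 0.006 m), for 0.1 s.
3. the head is lifted clear of the mount (z of head_grip in the frame of mount above 0.072 m), for 0.1 s.
At the end, for the whole second after the job is handed in: The head stands upright (within 0.1 rad) on the floor of the blue tub's near compartment, its axis within 40 mm (x) and 55 mm (y) of the compartment's centre, at rest and released; the button is still down (past 8.5 mm) (x of head_grip in the frame of tub_near between -0.04 and 0.04 m and y of head_grip in the frame of tub_near between -0.055 and 0.055 m and z of head_grip in the frame of tub_near below 0.053 m and angle between head_grip's own z axis and vertical below 0.1 rad and linear speed of head below 0.02 m/s and contact force between head and the fingers below 0.1 N and value of joint button above 0.0085 m); the robot touches nothing.
It fails at once if the gripper or arm pushes on the cutter or its button with more than 40 N (contact force between any of the fingers, the arm and machine above 40 N).
It fails at once if the head is forced against the cutter (claws, pin, stop, post or deck) with more than 45 N (contact force between head and machine above 45 N).
It fails at once if the head is dropped or pushed into the tub with more than 60 N (contact force between head and tub above 60 N).
It fails at once if another thing on the table is moved by more than 30 mm (distance of any of pusher_mid, cheese_mid, slab_mid, spray_mid, bowl_mid, brush_grip, wedge_mid from where it was at the start of the episode above 0.03 m).
It also fails if it takes over 69 s, if anything falls off the work surface, if the arm or the gripper's body presses on something with over 40 N, if the wrist force passes 120 N, or if a joint passes its speed limit or range.

## Working session

There is one attempt and no reset: what is moved stays moved. The work goes in short steps, Python scripts to look and compute and a tool call to move; the robot and the scene stay as the last step left them, time stands still between calls to the robot, and variables do not carry over. Pictures are saved under pics/ and viewed, and the job is handed in when it is done.

Besides the shell and the picture viewer there is one more tool, called after ">>>" by a JSON object that holds its "op" and its "data". apply_moves: Moves the arm, as the interface text tells. Its arguments: {"type":"object","properties":{"steps":{"type":"string"},"hand":{"type":"number"},"force":{"type":"number"}},"required":["steps"]}

```bash
ls; mkdir -p pics; cat > h.py <<'E'
import numpy as np, cv2
from rig import env, capture, regions_of, spot_point
def world(p,px,d=None):
    r,c=px
    r0,c0=int(round(r)),int(round(c))
    if d is None:
        w=p["depth"][max(0,r0-2):r0+3,max(0,c0-2):c0+3]; w=w[w>0]; d=np.median(w)
    X=np.array([(c-p["cx"])/p["fx"]*d,(r-p["cy"])/p["fy"]*d,d])
    return np.array(p["R"]).T@(X-np.array(p["t"]))
def cloud(p,mask):
    r,c=np.nonzero(mask&(p["depth"]>0)); d=p["depth"][r,c]
    X=np.stack([(c-p["cx"])/p["fx"]*d,(r-p["cy"])/p["fy"]*d,d],1)
    return (X-np.array(p["t"]))@np.array(p["R"])
def plane(p,px,z):
    # ray hit with plane z
    R=np.array(p["R"]);o=-R.T@np.array(p["t"])
    d=R.T@np.array([(px[1]-p["cx"])/p["fx"],(px[0]-p["cy"])/p["fy"],1])
    return o+d*(z-o[2])/d[2]
E
python3 - <<'E'
from h import *
np.set_printoptions(precision=4,suppress=True)
print(env.sense(),env.pinch_z)
for n in("top","side"):
    p=capture(n); cv2.imwrite(f"pics/{n}0.png",p["pixels"])
    for q in("machine","mount","post_top","button_top","head_grip","head_base","tub_near","bin_near","pusher_mid"):
        for s in spot_point(p,q)[:3]:
            print(n,q,np.round(s["pixel"],1),round(s["score"],2),world(p,s["pixel"]))
E
```

```text
pics
{'clock': 0.0, 'joints': array([-1.3789,  0.2648,  1.6054,  0.    ,  1.2737, -0.0369]), 'joint_vel': array([-0.0009, -0.0003, -0.0016, -0.0002,  0.0002, -0.0004]), 'joint_torque': array([  0.0021, -51.5116, -36.7312,   0.0001,   0.013 ,   0.    ]), 'tcp_pos': array([ 0.153 , -0.6567,  0.2299]), 'orientation': array([-1.5731,  0.0001, -2.9128]), 'force': array([0.1159, 0.1625, 0.4853]), 'wrist_torque': array([0.0209, 0.0236, 0.0284]), 'grip_width': 1.0002139926639289} 0.0187
top machine [212.6 283.7] 0.83 [0.5292 0.0006 0.1247]
top mount [197.2 284. ] 0.88 [0.5579 0.0013 0.1744]
top post_top [197.2 282.9] 0.65 [0.5576 0.004  0.175 ]
top post_top [190.5 280.3] 0.6 [0.5747 0.0114 0.1748]
top button_top [240.  286.8] 0.56 [ 0.4579 -0.0109  0.1233]
top button_top [146.  374.5] 0.43 [ 0.723  -0.2346  0.1297]
top head_grip [307.7 146.4] 0.87 [0.2689 0.3499 0.0634]
top head_grip [187.  281.6] 0.71 [0.5839 0.0086 0.175 ]
top head_grip [319.  367.5] 0.57 [ 0.269  -0.2314  0.0627]
top head_base [191.7 282.8] 0.77 [0.5717 0.0049 0.1755]
top head_base [317.1 366.9] 0.74 [ 0.2737 -0.2296  0.0
[... 328 characters left out ...]
 0.1375]
side post_top [202.7 259.5] 0.75 [0.5731 0.0324 0.1392]
side button_top [205.3 306.1] 0.55 [ 0.4577 -0.0104  0.1199]
side head_grip [185.5 380.7] 0.95 [ 0.2744 -0.2298  0.0608]
side head_grip [190.5 260.2] 0.93 [0.5735 0.0202 0.1702]
side head_grip [356.6 350.5] 0.92 [0.2794 0.3639 0.0618]
side head_base [206.5 261. ] 0.86 [0.5654 0.0441 0.1372]
side head_base [200.3 379.5] 0.74 [ 0.2709 -0.2028  0.0248]
side head_base [191.3 258.7] 0.41 [0.5769 0.0225 0.1687]
side tub_near [344.  265.7] 0.9 [0.4654 0.3447 0.0027]
side bin_near [168.3 321.8] 0.55 [ 0.4806 -0.363   0.0013]
side bin_near [312.2 202.3] 0.3 [0.6078 0.3449 0.0689]
side pusher_mid [314.4 206.4] 0.69 [0.5986 0.3452 0.0646]
```

View pics/top0.png

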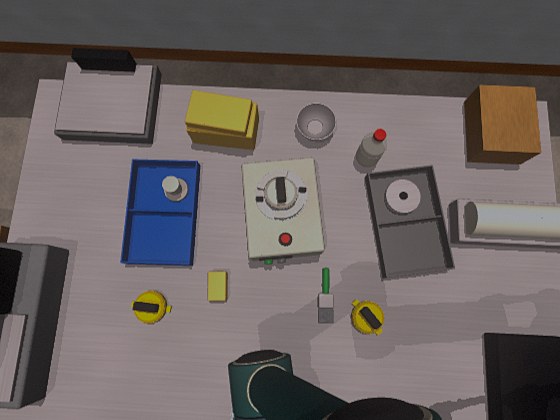

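View pics/side0.png

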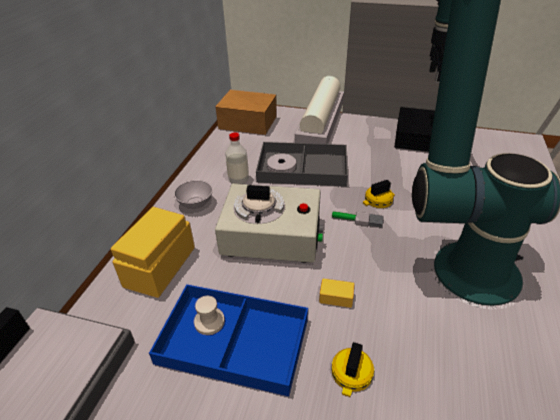

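```bash
python3 - <<'E'
from h import *
np.set_printoptions(precision=4,suppress=True)
for n in("top","side"):
    p=capture(n); m=np.ones((420,560),bool); P=cloud(p,m)
    r,c=np.nonzero(p["depth"]>0); col=p["pixels"][r,c].astype(int)
    near=(abs(P[:,0]-.53)<.2)&(abs(P[:,1])<.17)
    dk=near&(abs(P[:,2]-.11)<.005)
    rect=cv2.minAreaRect(P[dk][:,:2].astype(np.float32)); print(n,"deck",rect, np.median(P[dk][:,2]))
    bar=near&(P[:,2]>.168)&(P[:,2]<.182)&(np.hypot(P[:,0]-.575,P[:,1]-.01)<.05)
    print("bar",bar.sum(),cv2.minAreaRect(P[bar][:,:2].astype(np.float32)),np.median(P[bar][:,2]),P[bar].mean(0))
    red=near&(col[:,2]>110)&(col[:,1]<60)&(P[:,2]>.11)
    B=P[red]; print("btn",len(B),B.mean(0),np.median(B[:,2]),B[:,2].max()); Bt=B[B[:,2]>np.median(B[:,2])-.003]; print(cv2.minEnclosingCircle(Bt[:,:2].astype(np.float32)))
    blue=(col[:,0]>70)&(col[:,2]<60)&(P[:,1]>.15)&(P[:,1]<.55)
    T=P[blue]; 
    t=T[(T[:,2]>.038)&(T[:,2]<.052)]; print("tub rim",cv2.minAreaRect(t[:,:2].astype(np.float32)))
    r_=cv2.boxPoints(cv2.minAreaRect(t[:,:2].astype(np.float32)));print(r_)
E
```

```text
top deck ((0.5497975945472717, 0.007096335291862488), (0.2594529092311859, 0.19944894313812256), 8.192792892456055) 0.1099573541379557
bar 200 ((0.5790310502052307, 0.011206313036382198), (0.05820710211992264, 0.021850666031241417), 8.175539016723633) 0.17460693631579705 [0.5786 0.0112 0.1746]
btn 62 [ 0.4623 -0.006   0.1232] 0.12387748021360423 0.1273475984036755
((0.461707204580307, -0.005795635748654604), 0.010720892809331417)
tub rim ((0.5361100435256958, 0.35199275612831116), (0.30082112550735474, 0.19137443602085114), 1.2987991571426392)
[[0.3836 0.4442]
 [0.3879 0.2529]
 [0.6887 0.2597]
 [0.6843 0.4511]]
side deck ((0.5519449710845947, 0.010783672332763672), (0.2577672600746155, 0.20300301909446716), 8.429558753967285) 0.10829175998913206
bar 138 ((0.581870436668396, 0.015661118552088737), (0.05943027511239052, 0.02499828301370144), 11.44191837310791) 0.17279880831104166 [0.5813 0.016  0.1726]
btn 34 [ 0.4636 -0.0029  0.1219] 0.12201921874592711 0.1249583472946858
((0.46469971537590027, -0.0029052458703517914), 0.01156691089272499)
tub rim ((0.5384193658828735, 0.3536021113395691), (0.30123236775398254, 0.19345420598983765), 1.125056505203247)
[[0.3859 0.4474]
 [0.3897 0.2539]
 [0.6909 0.2599]
 [0.6871 0.4533]]
```

>>> {"op": "apply_moves", "data": {"steps": "0.308 0.651 0 -0.086;0.308 0.651 0 -0.086;0.308 0.651 0 -0.086;0.308 0.651 0 -0.086;0.308 0.651 0 -0.086;0.308 0.651 0 -0.086;0.308 0.651 0 -0.086;0.308 0.651 0 -0.086;0.308 0.651 0 -0.086;0.308 0.651 0 -0.086;0.308 0.651 0 -0.086;0.308 0.651 0 -0.086;0.308 0.651 0 -0.086;0.308 0.651 0 -0.086;0.308 0.651 0 -0.086;0.308 0.651 0 -0.086;0.308 0.651 0 -0.086;0.308 0.651 0 -0.086;0.308 0.651 -0.03 -0.086;0.308 0.651 -0.06 -0.086", "hand": 0}}

```text
clock: 2.77
tcp_pos: [0.4639, -0.0054, 0.1732]
orientation: [-1.569, 0.006, -2.996]
force: [0.2, -0.3, -1.6]
grip_width: -0.002
```

```bash
python3 - <<'E'
from h import *
np.set_printoptions(precision=4,suppress=True)
print(env.sense())
for n in("top","side"):
    p=capture(n); cv2.imwrite(f"pics/{n}1.png",cv2.resize(p["pixels"][130:290,200:360],(640,640),interpolation=cv2.INTER_CUBIC))
    s=env.sense(); X=p["R"]@s["tcp_pos"]+p["t"]; print(n,"tcp px row,col",X[1]/X[2]*p["fy"]+p["cy"],X[0]/X[2]*p["fx"]+p["cx"])
E
```

```text
{'clock': 2.7667, 'joints': array([-0.0652, -0.1012,  2.1078, -0.0002,  1.1284,  1.3597]), 'joint_vel': array([-0.027 ,  0.3447,  0.4595, -0.0041, -0.7399, -0.0052]), 'joint_torque': array([  0.9359, -33.0322, -37.7719,   0.1042,   0.8377,   0.0316]), 'tcp_pos': array([ 0.4639, -0.0054,  0.1732]), 'orientation': array([-1.5692,  0.0063, -2.9955]), 'force': array([ 0.1801, -0.2627, -1.6343]), 'wrist_torque': array([-0.0044, -0.0095, -0.0048]), 'grip_width': -0.0015926179403819517}
top tcp px row,col 237.51628523713356 284.8118752719579
side tcp px row,col 192.41965038174317 306.37439478001187
```

View pics/side1.png

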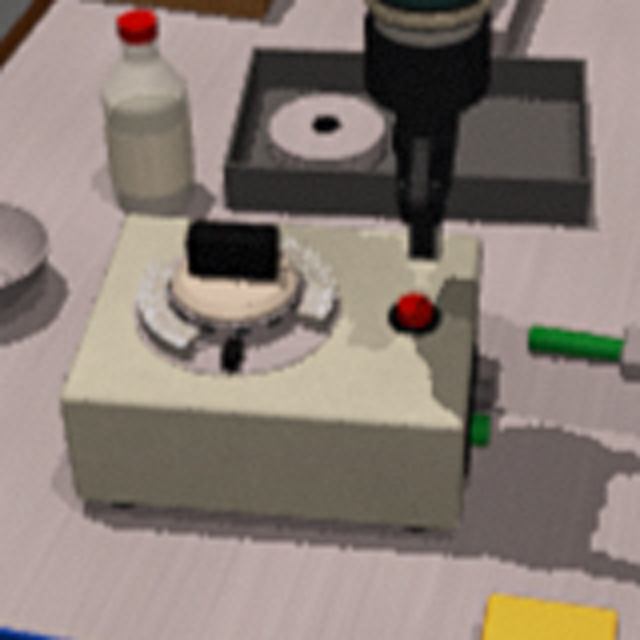

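View pics/top1.png

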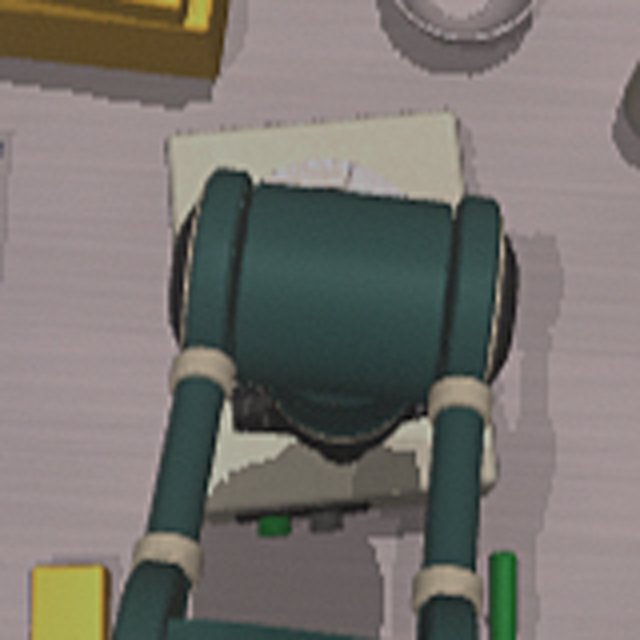

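>>> {"op": "apply_moves", "data": {"steps": "0 0 -0.03 0;0 0 -0.04 0;0 0 -0.042 0;0 0 -0.042 0"}}

```text
clock: 3.2
tcp_pos: [0.4607, -0.0068, 0.1295]
orientation: [-1.571, -0.001, -3.0]
force: [0.7, -0.5, -0.2]
grip_width: -0.002
```

```bash
python3 - <<'E'
from h import *
np.set_printoptions(precision=4,suppress=True)
s=env.sense();print(s["tcp_pos"],s["force"],s["wrist_torque"])
p=capture("side"); cv2.imwrite("pics/side2.png",cv2.resize(p["pixels"][170:230,270:350],(800,600),interpolation=cv2.INTER_CUBIC))
for Y in (s["tcp_pos"],[.4615,-.0055,.124],[.461,-.003,.124]):
    X=p["R"]@np.array(Y)+p["t"]; print((X[1]/X[2]*p["fy"]+p["cy"]-170)*10,(X[0]/X[2]*p["fx"]+p["cx"]-270)*10)
E
```

```text
[ 0.4607 -0.0068  0.1295] [ 0.6918 -0.508  -0.2009] [ 0.0091 -0.0736  0.0214]
331.19054555087786 347.4908562654082
350.0372175762263 343.22603844428613
356.13623346292457 342.91752766011996
```

View pics/side2.png

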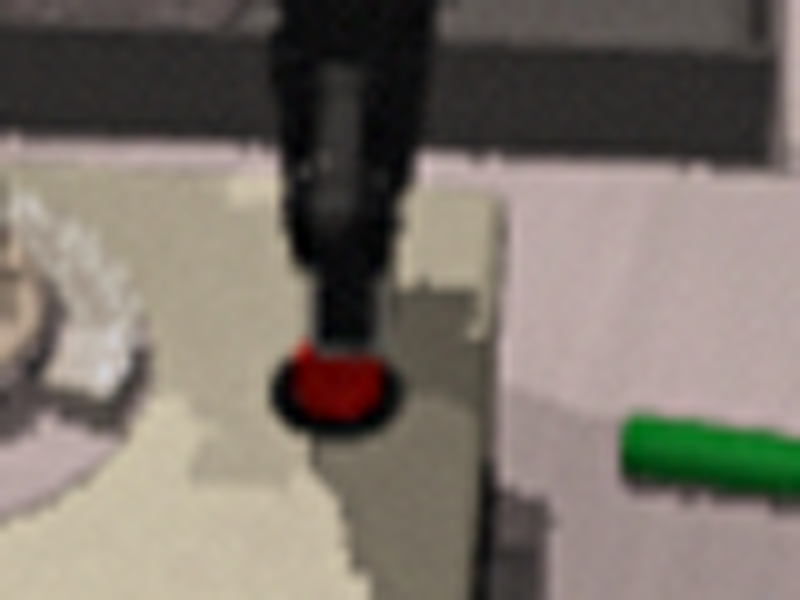

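>>> {"op": "apply_moves", "data": {"steps": "0 0 -0.002 0;0 0 -0.004 0;0 0 -0.006 0;0 0 -0.007 0;0 0 -0.008 0;0 0 -0.009 0;0 0 -0.010 0;0 0 -0.011 0;0 0 -0.011 0"}}

```text
clock: 4.0
tcp_pos: [0.4618, -0.0065, 0.1186]
orientation: [-1.57, 0.002, -2.999]
force: [2.5, 0.3, 3.6]
grip_width: -0.005
```

>>> {"op": "apply_moves", "data": {"steps": "0 0 -0.001 0;0 0 -0.002 0;0 0 -0.0025 0;0 0 -0.003 0;0 0 -0.003 0"}}

```text
clock: 4.42
tcp_pos: [0.4617, -0.0064, 0.1155]
orientation: [-1.571, 0.001, -2.999]
force: [2.7, -1.7, 5.2]
grip_width: -0.001
```

>>> {"op": "apply_moves", "data": {"steps": "0 0 -0.0005 0;0 0 -0.001 0;0 0 -0.0012 0;0 0 -0.0012 0"}}

```text
clock: 4.75
tcp_pos: [0.4612, -0.0064, 0.1141]
orientation: [-1.571, 0.0, -2.999]
force: [3.2, -0.2, 4.4]
grip_width: 0.001
```

>>> {"op": "apply_moves", "data": {"steps": "0 0 -0.0004 0;0 0 -0.0008 0;0 0 -0.0012 0;0 0 -0.0012 0"}}

```text
clock: 5.08
tcp_pos: [0.4612, -0.0064, 0.1138]
orientation: [-1.571, 0.0, -2.999]
force: [0.2, -0.0, 11.0]
grip_width: -0.002
```

>>> {"op": "apply_moves", "data": {"steps": "0 0 -0.0004 0;0 0 -0.0006 0;0 0 -0.0006 0"}}

```text
clock: 5.33
tcp_pos: [0.4613, -0.0064, 0.1137]
orientation: [-1.571, 0.0, -2.999]
force: [-0.1, -0.3, 13.2]
grip_width: -0.003
```

>>> {"op": "apply_moves", "data": {"steps": "0 0 0.03 0;0 0 0.06 0;0 0 0.09 0;0.04 0.006 0.09 0;0.08 0.012 0.09 0;0.119 0.018 0.09 0;0.119 0.018 0.09 0;0.119 0.018 0.09 0", "hand": 1, "force": 20}}

```text
clock: 6.0
tcp_pos: [0.5787, 0.0121, 0.1989]
orientation: [-1.572, -0.008, -2.998]
force: [-0.9, 0.3, -1.2]
grip_width: 0.999
```

```bash
cat > snap.py <<'E'
from h import *
import sys
np.set_printoptions(precision=4,suppress=True)
s=env.sense();print(s["clock"],s["tcp_pos"],s["orientation"],s["force"],s["wrist_torque"],s["grip_width"],s["joints"])
r0,r1,c0,c1=map(int,sys.argv[2:6])
p=capture("side"); cv2.imwrite("pics/%s.png"%sys.argv[1],cv2.resize(p["pixels"][r0:r1,c0:c1],(800,600),interpolation=cv2.INTER_CUBIC))
X=p["R"]@s["tcp_pos"]+p["t"];f=800/(c1-c0); print("tcp",(X[1]/X[2]*p["fy"]+p["cy"]-r0)*f,(X[0]/X[2]*p["fx"]+p["cx"]-c0)*f)
E
python3 snap.py side3 140 230 220 340
```

```text
6.0 [0.5787 0.0121 0.1989] [-1.5724 -0.0078 -2.9982] [-0.8541  0.3302 -1.2071] [-0.0042 -0.0181  0.0066] 0.9985248157225828 [-0.0223  0.1114  1.8446  0.0003  1.1936  1.405 ]
tcp 262.8374834904154 257.8882380220034
```

View pics/side3.png

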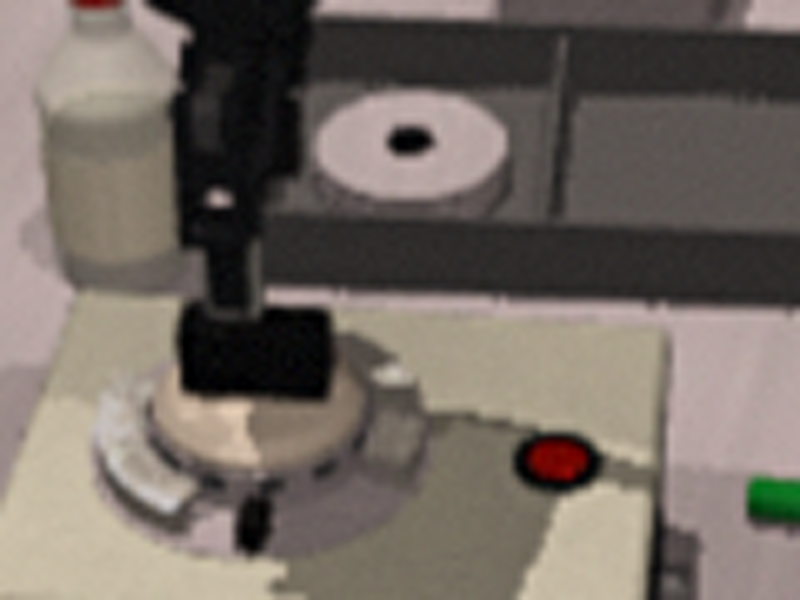

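```bash
python3 - <<'E'
from h import *
p=capture("side"); s=env.sense(); t=s["tcp_pos"]; y=s["orientation"][2]; j=np.array([-np.sin(y),np.cos(y),0])
def pr(Y):
    X=p["R"]@np.array(Y)+p["t"]; return (X[1]/X[2]*p["fy"]+p["cy"]-140)*800/120,(X[0]/X[2]*p["fx"]+p["cx"]-220)*800/120
print(t)
for k in(-.05,-.043,0): print(pr(t+j*k+[0,0,.013]))
a=.143;u=np.array([np.cos(a),np.sin(a),0]);v=np.array([-np.sin(a),np.cos(a),0])
for c in([.579,.0112],[.581,.0135]):
    c=np.array(c+[.158]); print("bar", [tuple(np.round(pr(c+sx*.03*u+.011*v+[0,0,sz*.017])) ) for sx in(1,-1) for sz in(1,-1)])
m=(p["pixels"].astype(int).sum(2)<90); m[:int(140+318*.15)]=0; m[int(140+405*.15):]=0; m[:,:245]=0; m[:,275:]=0
r,c=np.nonzero(m); print((r.min()-140)/.15,(r.max()+1-140)/.15,(c.min()-220)/.15,(c.max()+1-220)/.15)
E
```

```text
[0.57739036 0.01173505 0.19989215]
(np.float64(311.1805103306802), np.float64(236.69776582133298))
(np.float64(299.8886041124486), np.float64(240.00552975203996))
(np.float64(232.99227731467641), np.float64(259.6016238571436))
bar [(np.float64(323.0), np.float64(180.0)), (np.float64(392.0), np.float64(186.0)), (np.float64(333.0), np.float64(333.0)), (np.float64(402.0), np.float64(336.0))]
bar [(np.float64(326.0), np.float64(173.0)), (np.float64(395.0), np.float64(179.0)), (np.float64(336.0), np.float64(326.0)), (np.float64(405.0), np.float64(329.0))]
313.33333333333337 400.0 180.0 333.33333333333337
```

>>> {"op": "apply_moves", "data": {"steps": "0 0 -0.02 0;0 0 -0.04 0;0 0 -0.05 0;0 0 -0.054 0;0 0 -0.054 0;0 0 -0.054 0;0 0 -0.054 0"}}

```text
clock: 6.68
tcp_pos: [0.5807, 0.0115, 0.1497]
orientation: [-1.57, 0.002, -2.999]
force: [-0.8, -0.3, 0.0]
grip_width: 0.997
```

```bash
python3 snap.py side4 140 230 220 340
```

```text
6.6833 [0.5807 0.0115 0.1497] [-1.5705  0.002  -2.9989] [-0.7803 -0.3173  0.0321] [-0.0266  0.0112  0.0302] 0.996724078897826 [-0.023   0.1508  1.8959  0.      1.0929  1.405 ]
tcp 362.35331465129605 259.95882144852015
```

View pics/side4.png

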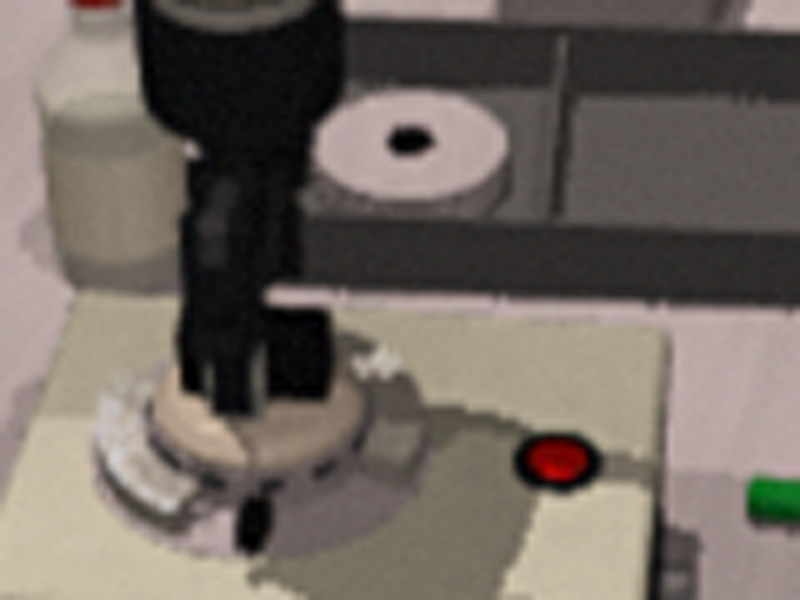

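>>> {"op": "apply_moves", "data": {"steps": "-0.0015 0 -0.003 0;-0.0015 0 -0.003 0;-0.0015 0 -0.003 0;-0.0015 0 -0.003 0;-0.0015 0 -0.003 0;-0.0015 0 -0.003 0;-0.0015 0 -0.003 0;-0.0015 0 -0.003 0;-0.0015 0 -0.003 0;-0.0015 0 -0.003 0", "hand": 0, "force": 20}}

```text
clock: 7.57
tcp_pos: [0.5788, 0.0115, 0.1456]
orientation: [-1.571, 0.0, -2.999]
force: [-1.6, -1.6, 3.8]
grip_width: 0.253
```

```bash
python3 snap.py side5 140 230 220 340
```

```text
7.5667 [0.5788 0.0115 0.1456] [-1.5705  0.0004 -2.9988] [-1.5739 -1.6136  3.7892] [-0.1502  0.1614  0.0535] 0.25253083498567913 [-0.0231  0.1522  1.9024 -0.0002  1.0866  1.405 ]
tcp 371.1415222591935 265.1504248006472
```

>>> {"op": "apply_moves", "data": {"steps": "0 0 0 0;0 0 0 0;0 0 0 0;0 0 0 0.03;0 0 0 0.06;0 0 0 0.1;0 0 0 0.15;0 0 0 0.15;0 0 0 0.15", "force": 50}}

```text
clock: 8.37
tcp_pos: [0.5792, 0.0117, 0.1456]
orientation: [-1.571, 0.001, -2.85]
force: [1.2, -1.0, 3.5]
grip_width: 0.248
```

```bash
python3 snap.py side6 140 230 220 340
```

```text
8.3667 [0.5792 0.0117 0.1456] [-1.5706  0.0014 -2.8501] [ 1.1795 -0.9556  3.5392] [-0.0083 -0.1503  0.0366] 0.24820208281733838 [-0.0229  0.1524  1.9021  0.0003  1.0857  1.2563]
tcp 371.29504985401564 263.8840878624501
```

View pics/side6.png

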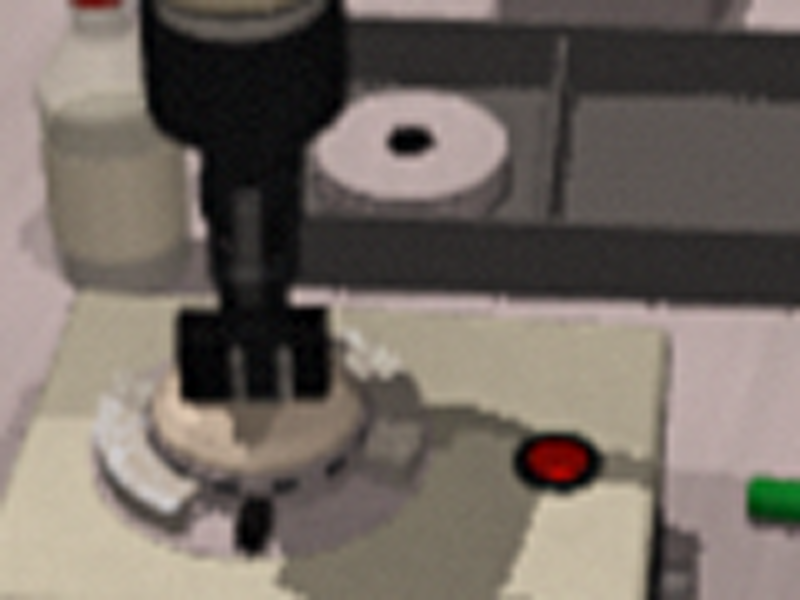

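>>> {"op": "apply_moves", "data": {"steps": "0 0 0 0.06;0 0 0 0.12;0 0 0 0.18;0 0 0 0.24;0 0 0 0.3;0 0 0 0.36;0 0 0 0.40;0 0 0 0.40;0 0 0 0.40"}}

```text
clock: 9.17
tcp_pos: [0.5789, 0.0106, 0.1455]
orientation: [-1.569, -0.001, -2.45]
force: [0.4, -5.6, 3.8]
grip_width: 0.25
```

```bash
python3 snap.py side7 140 230 220 340
```

```text
9.1667 [0.5789 0.0106 0.1455] [-1.569  -0.0005 -2.4502] [ 0.3772 -5.6142  3.8252] [-0.9504 -0.096   0.0909] 0.2500374345246902 [-0.0237  0.1523  1.9023 -0.0019  1.0861  0.8566]
tcp 369.890956518596 265.4082096277872
```

View pics/side7.png

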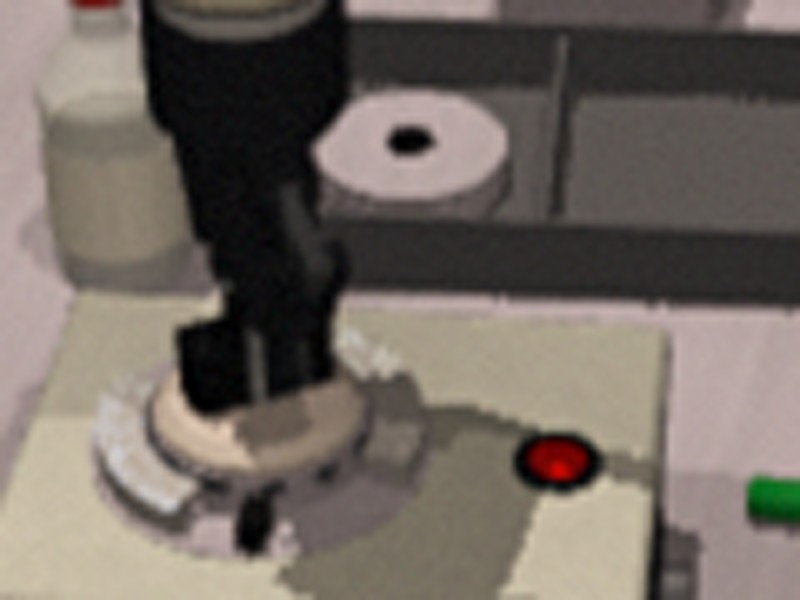

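>>> {"op": "apply_moves", "data": {"steps": "0 -0.001 0 0.05;0 -0.0015 0 0.1;0 -0.0015 0 0.15;0 -0.0015 0 0.2;0 -0.0015 0 0.25;0 -0.0015 0 0.30;0 -0.0015 0 0.30;0 -0.0015 0 0.30"}}

```text
clock: 9.88
tcp_pos: [0.5792, 0.0096, 0.1456]
orientation: [-1.569, -0.0, -2.151]
force: [2.6, -6.1, 4.1]
grip_width: 0.249
```

```bash
python3 snap.py side8 140 230 220 340
```

```text
9.8833 [0.5792 0.0096 0.1456] [-1.5691 -0.     -2.1509] [ 2.5649 -6.0733  4.1427] [-0.8964 -0.3105  0.0541] 0.24902034998858857 [-0.0259  0.1523  1.9022 -0.001   1.0856  0.5546]
tcp 368.0246434296839 265.4870489636255
```

>>> {"op": "apply_moves", "data": {"steps": "0 -0.001 0 0.03;0.0005 -0.001 0 0.06;0.0005 -0.001 0 0.09;0.0005 -0.001 0 0.12;0.0005 -0.001 0 0.12;0.0005 -0.001 0 0.12"}}

```text
clock: 10.43
tcp_pos: [0.5794, 0.0091, 0.1455]
orientation: [-1.57, 0.0, -2.031]
force: [1.2, -2.3, 4.6]
grip_width: 0.249
```

```bash
python3 snap.py side9 140 230 220 340
```

```text
10.4333 [0.5794 0.0091 0.1455] [-1.5701  0.0004 -2.0309] [ 1.2396 -2.2898  4.6208] [-0.5674 -0.2225 -0.0367] 0.24909805388742484 [-0.0272  0.1532  1.9014  0.      1.0862  0.4329]
tcp 367.5835273180826 265.3239705841497
```

>>> {"op": "apply_moves", "data": {"steps": "0 -0.0003 0 0.02;0 -0.0005 0 0.04;0 -0.0005 0 0.06;0 -0.0005 0 0.06"}}

```text
clock: 10.82
tcp_pos: [0.5795, 0.0088, 0.1455]
orientation: [-1.57, 0.001, -1.968]
force: [3.7, -1.3, 3.9]
grip_width: 0.248
```

```bash
python3 snap.py side10 140 230 220 340
```

```text
10.8167 [0.5795 0.0088 0.1455] [-1.5701  0.0008 -1.9678] [ 3.671  -1.2643  3.9033] [-0.2613 -0.3805 -0.0259] 0.24821169248175784 [-0.028   0.1533  1.9014  0.0005  1.0861  0.3687]
tcp 367.1217725913277 265.4407886968837
```

>>> {"op": "apply_moves", "data": {"steps": "0.0005 0 0 0.02;0.0008 -0.0002 0 0.04;0.0008 -0.0002 0 0.06;0.0008 -0.0002 0 0.06"}}

```text
clock: 11.2
tcp_pos: [0.5797, 0.0086, 0.1452]
orientation: [-1.571, 0.0, -1.907]
force: [1.6, -1.1, 4.2]
grip_width: 0.25
```

```bash
python3 snap.py side11 140 230 220 340
```

```text
11.2 [0.5797 0.0086 0.1452] [-1.5713  0.0003 -1.9075] [ 1.6442 -1.1024  4.2178] [-0.0825 -0.2175 -0.0234] 0.249632210816122 [-0.0283  0.1547  1.9002  0.0005  1.0871  0.3082]
tcp 367.2728205692865 265.12631773550993
```

View pics/side11.png

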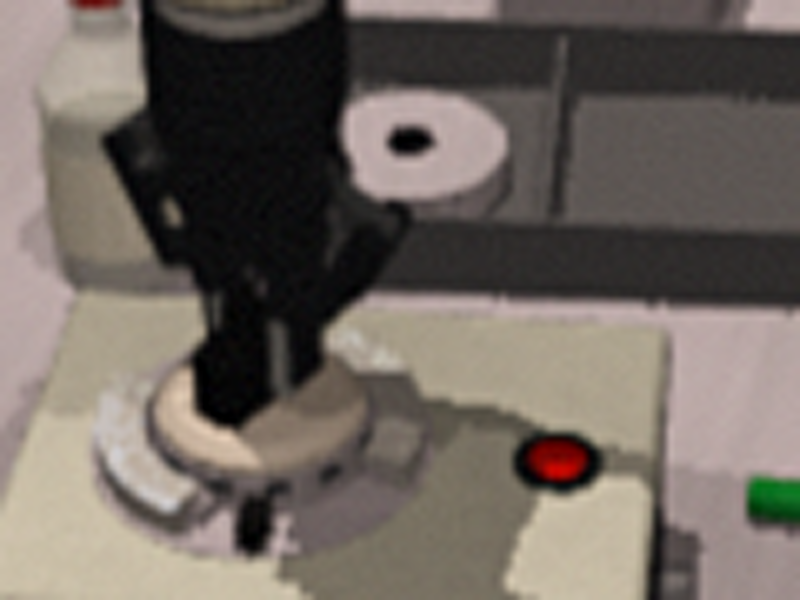

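>>> {"op": "apply_moves", "data": {"steps": "0 0 0 0.02;0.0003 -0.0003 0 0.04;0.0003 -0.0003 0 0.06;0.0003 -0.0003 0 0.06"}}

```text
clock: 11.58
tcp_pos: [0.5799, 0.0084, 0.1451]
orientation: [-1.572, 0.0, -1.847]
force: [0.7, 0.1, 4.5]
grip_width: 0.243
```

```bash
python3 snap.py side12 140 230 220 340
```

```text
11.5833 [0.5799 0.0084 0.1451] [-1.5716  0.0003 -1.8474] [0.7406 0.1083 4.5346] [ 0.1836 -0.0701  0.0022] 0.24336825056590203 [-0.0288  0.1553  1.8997  0.0006  1.0872  0.2476]
tcp 367.0650462809306 264.85210530331267
```

>>> {"op": "apply_moves", "data": {"steps": "0 0 0 0.02;0.0002 -0.0002 0 0.04;0.0002 -0.0002 0 0.06;0.0002 -0.0002 0 0.06"}}

```text
clock: 11.97
tcp_pos: [0.58, 0.0081, 0.1451]
orientation: [-1.572, 0.0, -1.787]
force: [-0.0, 2.1, 3.7]
grip_width: 0.25
```

```bash
python3 snap.py side13 140 230 220 340
```

```text
11.9667 [0.58   0.0081 0.1451] [-1.5717  0.0002 -1.7874] [-0.0135  2.1082  3.6567] [0.3745 0.1009 0.0006] 0.24991973105245485 [-0.0292  0.1557  1.8994  0.0004  1.0874  0.1873]
tcp 366.62307009649095 264.7361457532183
```

View pics/side13.png

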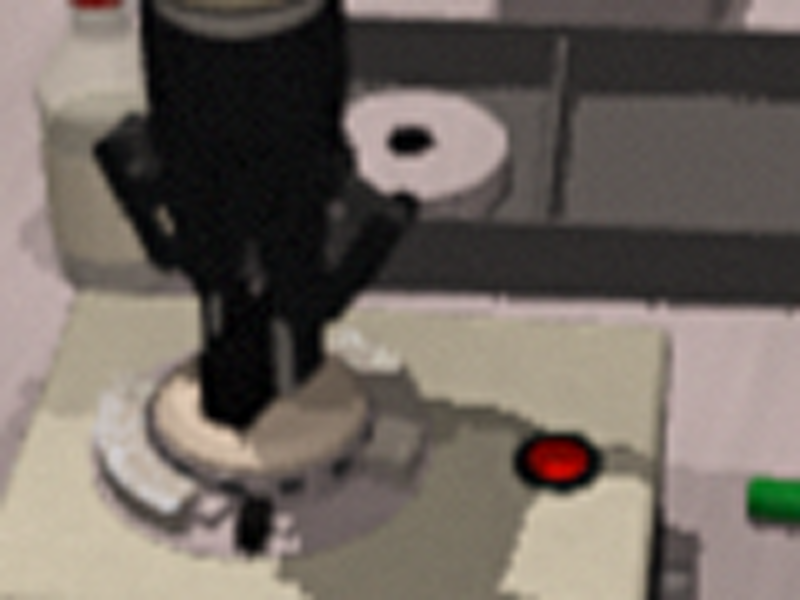

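>>> {"op": "apply_moves", "data": {"steps": "0 0 0 0.02;0 0.0003 0 0.04;0 0.0003 0 0.06;0 0.0003 0 0.06"}}

```text
clock: 12.35
tcp_pos: [0.5803, 0.0081, 0.1452]
orientation: [-1.571, -0.0, -1.727]
force: [-0.0, 0.7, 4.4]
grip_width: 0.249
```

```bash
python3 snap.py side14 140 230 220 340
```

```text
12.35 [0.5803 0.0081 0.1452] [-1.5711 -0.0003 -1.7273] [-0.0026  0.6875  4.3647] [ 0.1544  0.1194 -0.021 ] 0.24867720923759595 [-0.0289  0.1557  1.8991 -0.0003  1.0871  0.1278]
tcp 366.2325664516696 264.2201549273386
```

>>> {"op": "apply_moves", "data": {"steps": "0 0 0 0.02;0 0 0 0.04;0 0 0 0.05;0 0 0 0.05"}}

```text
clock: 12.73
tcp_pos: [0.5804, 0.0081, 0.1453]
orientation: [-1.571, -0.0, -1.678]
force: [-0.4, 0.9, 4.2]
grip_width: 0.25
```

```bash
python3 snap.py side15 140 230 220 340
```

```text
12.7333 [0.5804 0.0081 0.1453] [-1.5707 -0.0001 -1.678 ] [-0.3575  0.8772  4.1975] [0.1224 0.1137 0.0352] 0.2503284008861989 [-0.0289  0.1556  1.899  -0.0001  1.0869  0.0784]
tcp 366.0195610531042 263.7331887174412
```

>>> {"op": "apply_moves", "data": {"steps": "0 0 0 0.02;0 0 0 0.04;0 0 0 0.05;0 0 0 0.05"}}

```text
clock: 13.12
tcp_pos: [0.5806, 0.008, 0.1454]
orientation: [-1.57, -0.0, -1.628]
force: [0.4, -0.0, 4.2]
grip_width: 0.244
```

```bash
python3 snap.py side16 140 230 220 340
```

```text
13.1167 [0.5806 0.008  0.1454] [-1.5704 -0.0002 -1.6281] [ 0.3847 -0.0305  4.2375] [ 0.0242 -0.0618 -0.0404] 0.24394606064352456 [-0.0289  0.1556  1.8989 -0.0002  1.0867  0.0285]
tcp 365.7372236037416 263.48510334827023
```

View pics/side16.png

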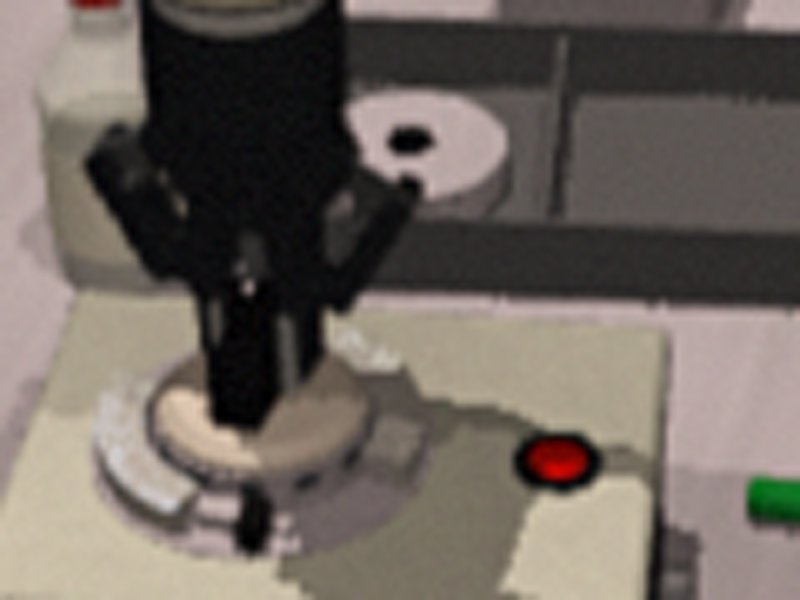

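>>> {"op": "apply_moves", "data": {"steps": "0 0 0 0.015;0 0 0 0.03;0 0 0 0.03"}}

```text
clock: 13.42
tcp_pos: [0.5806, 0.008, 0.1454]
orientation: [-1.57, -0.0, -1.598]
force: [0.9, -0.4, 4.7]
grip_width: 0.25
```

```bash
python3 snap.py side17 190 226 235 283
```

```text
13.4167 [0.5806 0.008  0.1454] [-1.5703 -0.0003 -1.5977] [ 0.8527 -0.3703  4.7233] [-0.1066 -0.0773 -0.0166] 0.25015683548662154 [-0.0289  0.1556  1.8988 -0.0003  1.0867 -0.0018]
tcp 80.87269207473801 408.4425476826302
```

View pics/side17.png

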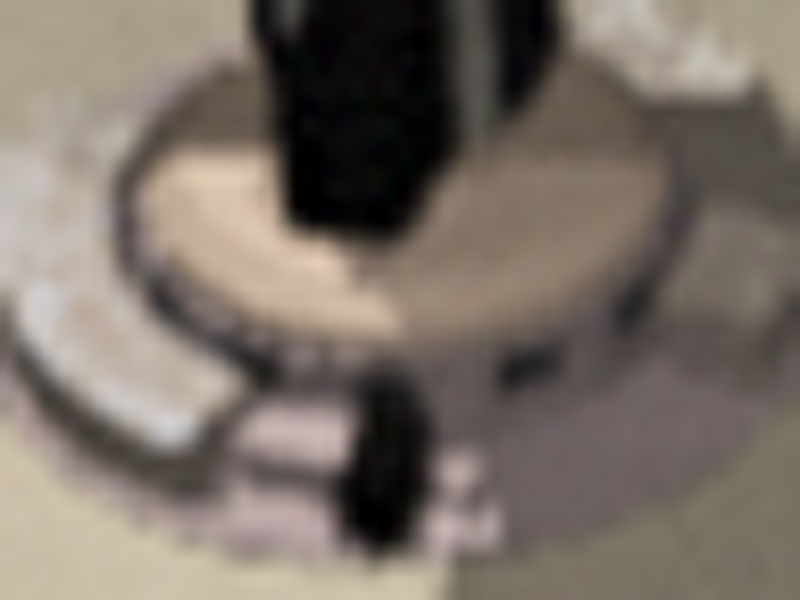

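>>> {"op": "apply_moves", "data": {"steps": "0 0 0 0.01;0 0 0 0.02;0 0 0 0.02"}}

```text
clock: 13.72
tcp_pos: [0.5806, 0.008, 0.1454]
orientation: [-1.57, -0.0, -1.578]
force: [1.3, -2.1, 4.6]
grip_width: 0.251
```

```bash
python3 snap.py side18 190 226 235 283
```

```text
13.7167 [0.5806 0.008  0.1454] [-1.5703 -0.0003 -1.5781] [ 1.2827 -2.0685  4.5761] [-0.255  -0.224  -0.0618] 0.2510442494455611 [-0.029   0.1556  1.8988 -0.0004  1.0866 -0.0215]
tcp 80.53662189163713 408.40328483333604
```

View pics/side18.png

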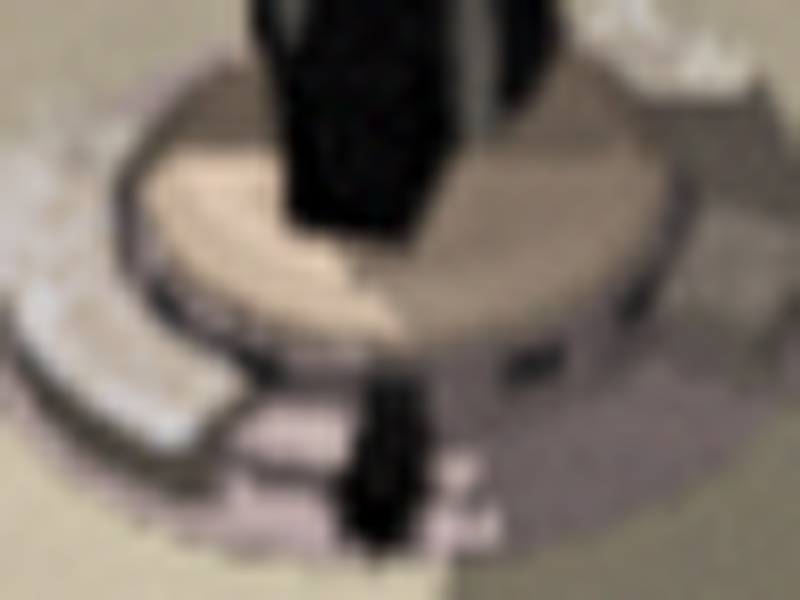

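>>> {"op": "apply_moves", "data": {"steps": "0 0 0 0.01;0 0 0 0.02;0 0 0 0.02"}}

```text
clock: 14.02
tcp_pos: [0.581, 0.0081, 0.1455]
orientation: [-1.569, -0.0, -1.559]
force: [3.5, -1.2, 3.6]
grip_width: 0.252
```

```bash
python3 snap.py side19 190 226 235 283; python3 -c "
from h import *
print(env.sense()['joint_torque'])"
```

```text
14.0167 [0.581  0.0081 0.1455] [-1.5693 -0.     -1.5586] [ 3.533  -1.1823  3.6015] [-0.2786 -0.6214 -0.2624] 0.2519889178456618 [-0.0289  0.1557  1.8986  0.0001  1.0858 -0.0411]
tcp 80.32976833944285 405.6716630166563
[  1.09197389 -40.71372628 -30.24621248   0.30420321   1.31980363
  -0.33843669]
```

View pics/side19.png

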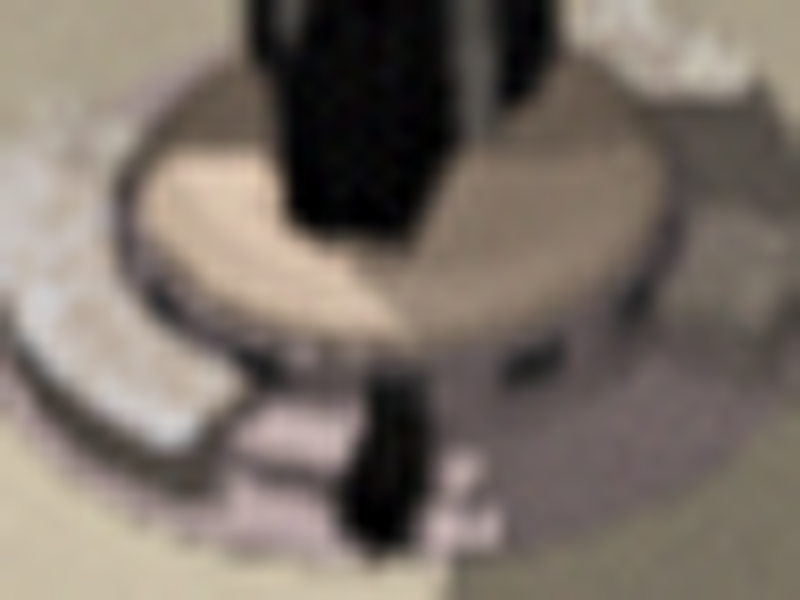

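>>> {"op": "apply_moves", "data": {"steps": "0 0 0 -0.02;0 0 0 -0.025;0 0 0.001 -0.025;0 0 0.002 -0.025;0 0 0.003 -0.025;0 0 0.003 -0.025"}}

```text
clock: 14.57
tcp_pos: [0.5806, 0.0081, 0.1483]
orientation: [-1.57, -0.0, -1.584]
force: [4.7, -2.1, 1.6]
grip_width: 0.246
```

```bash
python3 snap.py side20 190 226 235 283
```

```text
14.5667 [0.5806 0.0081 0.1483] [-1.5704 -0.0002 -1.5837] [ 4.7402 -2.1242  1.5547] [-0.3666 -0.8992 -0.0854] 0.24612102167906538 [-0.0289  0.1528  1.8963 -0.0002  1.0921 -0.0159]
tcp 66.7362667559857 407.6299455315573
```

View pics/side20.png

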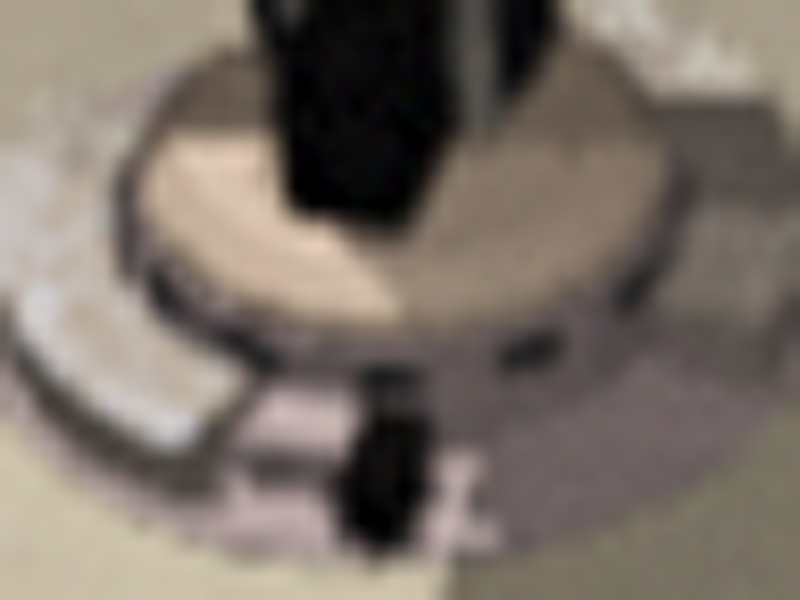

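>>> {"op": "apply_moves", "data": {"steps": "0.0005 -0.0003 0.002 0;0.0008 -0.0003 0.004 0;0.0008 -0.0003 0.006 0;0.0008 -0.0003 0.008 0;0.0008 -0.0003 0.008 0"}}

```text
clock: 15.03
tcp_pos: [0.5804, 0.0079, 0.1546]
orientation: [-1.573, 0.0, -1.584]
force: [5.1, -1.9, -4.0]
grip_width: 0.25
```

>>> {"op": "apply_moves", "data": {"steps": "0 0 0.002 0;0 0 0.004 0;0 0 0.006 0;0 0 0.008 0;0 0 0.008 0"}}

```text
clock: 15.45
tcp_pos: [0.5786, 0.0084, 0.1625]
orientation: [-1.577, 0.001, -1.584]
force: [0.1, 0.5, -2.4]
grip_width: 0.25
```

```bash
python3 snap.py side21 140 230 220 340
```

```text
15.45 [0.5786 0.0084 0.1625] [-1.577   0.0008 -1.5838] [ 0.0985  0.5393 -2.4194] [-0.0606 -0.006   0.0053] 0.24989834300124572 [-0.029   0.1402  1.8826  0.0008  1.1249 -0.0163]
tcp 332.61115795123453 265.8175737192047
```

View pics/side21.png

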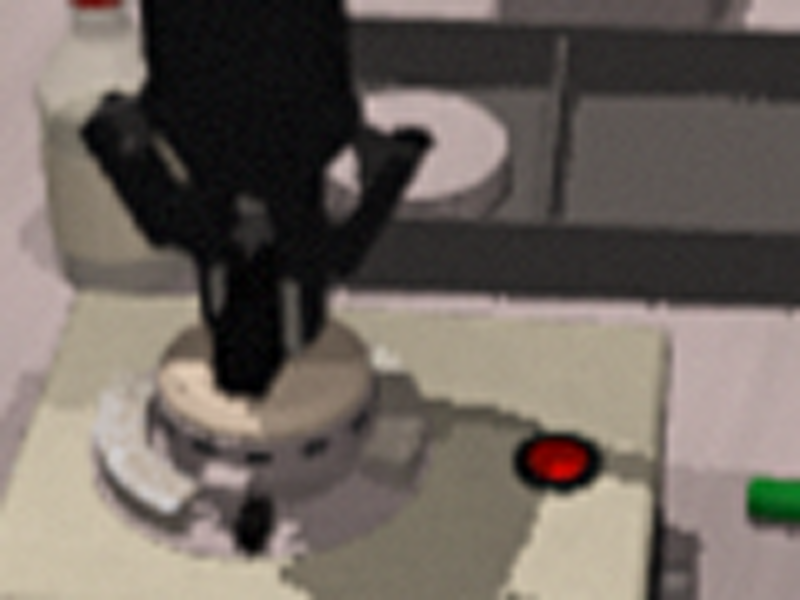

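>>> {"op": "apply_moves", "data": {"steps": "0 0 0.015 0;0 0 0.035 0;0 0 0.06 0;0 0 0.085 0;-0.005 0.02 0.1 0;-0.015 0.05 0.1 0;-0.025 0.08 0.1 0;-0.035 0.11 0.1 0;-0.045 0.14 0.1 0;-0.055 0.17 0.1 0;-0.065 0.2 0.1 0;-0.075 0.23 0.1 0;-0.085 0.26 0.1 0;-0.095 0.29 0.1 0;-0.105 0.315 0.1 0;-0.113 0.335 0.1 0;-0.1155 0.3425 0.1 0;-0.1155 0.3425 0.1 0;-0.1155 0.3425 0.1 0;-0.1155 0.3425 0.1 0"}}

```text
clock: 17.17
tcp_pos: [0.4657, 0.3491, 0.2638]
orientation: [-1.572, -0.001, -1.584]
force: [-0.2, -0.5, -2.2]
grip_width: 0.249
```

```bash
python3 snap.py side22 60 420 60 540;python3 -c "
from h import *
p=capture('top'); cv2.imwrite('pics/top22.png',p['pixels'])"
```

```text
17.1667 [0.4657 0.3491 0.2638] [-1.5716 -0.0015 -1.5844] [-0.1905 -0.5067 -2.1918] [-0.0308 -0.0326 -0.0183] 0.2489015400644665 [ 0.6009  0.0711  1.7672 -0.0007  1.3048  0.6147]
tcp 341.3385012575024 331.6178310021195
```

View pics/side22.png

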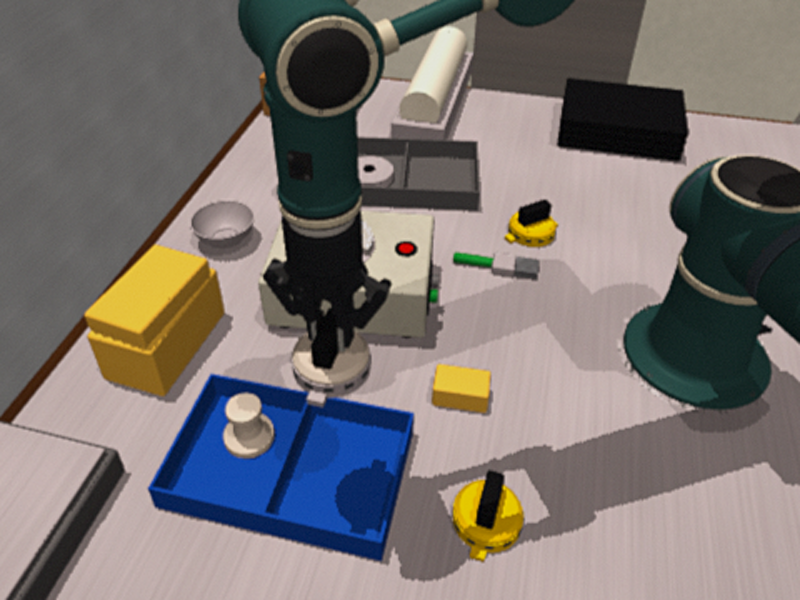

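>>> {"op": "apply_moves", "data": {"steps": "-0.001 0.001 -0.025 0;-0.002 0.002 -0.055 0;-0.002 0.002 -0.085 0;-0.002 0.002 -0.115 0;-0.002 0.002 -0.145 0;-0.002 0.002 -0.17 0;-0.002 0.002 -0.19 0;-0.002 0.002 -0.205 0;-0.002 0.002 -0.211 0;-0.002 0.002 -0.213 0;-0.002 0.002 -0.213 0;-0.002 0.002 -0.213 0"}}

```text
clock: 18.27
tcp_pos: [0.4649, 0.3527, 0.0526]
orientation: [-1.569, 0.001, -1.584]
force: [0.1, -0.2, -1.9]
grip_width: 0.246
```

```bash
python3 snap.py side23 230 410 140 380
```

```text
18.2667 [0.4649 0.3527 0.0526] [-1.5689  0.0013 -1.5844] [ 0.0623 -0.1757 -1.9353] [0.0103 0.0415 0.0123] 0.24552638744571664 [ 0.6064  0.2644  1.9606 -0.      0.9143  0.62  ]
tcp 346.681129213848 412.89663042756257
```

View pics/side23.png

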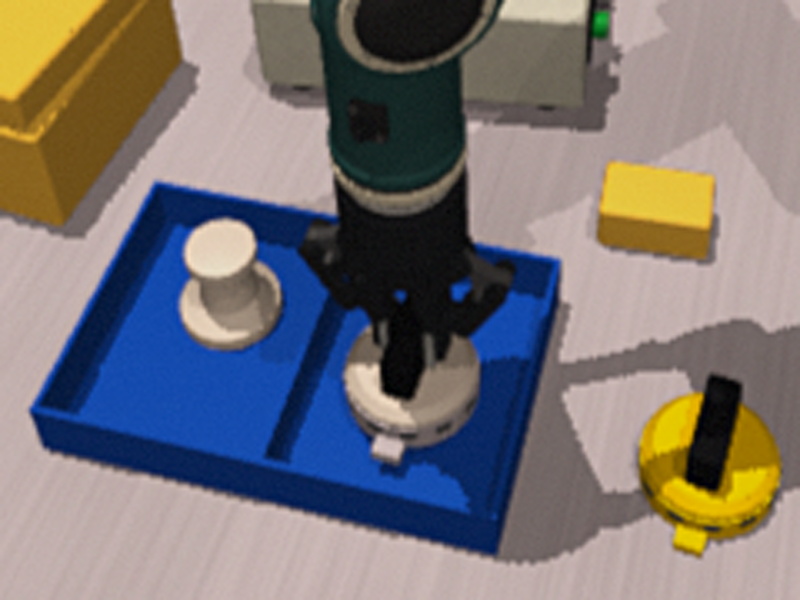

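Centred in the compartment, upright. Lowering the last ~13 mm slowly.

>>> {"op": "apply_moves", "data": {"steps": "0 0 -0.003 0;0 0 -0.005 0;0 0 -0.007 0;0 0 -0.009 0;0 0 -0.010 0;0 0 -0.011 0;0 0 -0.012 0;0 0 -0.012 0;0 0 -0.012 0"}}

```text
clock: 19.07
tcp_pos: [0.4637, 0.3524, 0.0392]
orientation: [-1.571, -0.0, -1.584]
force: [0.0, -0.4, -3.3]
grip_width: 0.246
```

>>> {"op": "apply_moves", "data": {"steps": "0 0 -0.0007 0;0 0 -0.0014 0;0 0 -0.002 0;0 0 -0.002 0"}}

```text
clock: 19.4
tcp_pos: [0.464, 0.3526, 0.0388]
orientation: [-1.571, 0.0, -1.584]
force: [-2.8, -2.5, 7.1]
grip_width: 0.247
```

>>> {"op": "apply_moves", "data": {"steps": "0 0 0.001 0;0 0 0.001 0;0 0 0.001 0;0 0 0.001 0;0 0 0.001 0;0 0 0.001 0;0 0 0.001 0", "hand": 0.65}}

```text
clock: 19.98
tcp_pos: [0.4636, 0.3524, 0.0381]
orientation: [-1.571, -0.0, -1.584]
force: [-0.9, -0.6, -0.4]
grip_width: 0.651
```

>>> {"op": "apply_moves", "data": {"steps": "0 0 0.01 0;0 0 0.025 0;0 0 0.05 0;0 0 0.08 0;0 0 0.11 0;0 0 0.14 0;0 0 0.17 0;-0.04 -0.03 0.2 0;-0.04 -0.07 0.2 0;-0.04 -0.11 0.2 0;-0.04 -0.15 0.2 0;-0.04 -0.15 0.2 0;-0.04 -0.15 0.2 0;-0.04 -0.15 0.2 0"}}

```text
clock: 21.15
tcp_pos: [0.424, 0.2026, 0.239]
orientation: [-1.57, 0.001, -1.585]
force: [-0.7, 0.2, -0.8]
grip_width: 0.65
```

```bash
python3 snap.py side24 60 420 60 540;python3 -c "
from h import *
p=capture('top'); cv2.imwrite('pics/top24.png',p['pixels'])
P=cloud(p,np.ones((420,560),bool))
b=(abs(P[:,0]-.464)<.06)&(abs(P[:,1]-.351)<.06)&(P[:,2]>.058)&(P[:,2]<.09)
print(b.sum(),P[b].mean(0),P[b].std(0),cv2.minAreaRect(P[b][:,:2].astype(np.float32)))"
```

```text
21.15 [0.424  0.2026 0.239 ] [-1.5697  0.0014 -1.5854] [-0.6633  0.1706 -0.7709] [-0.0325  0.0276  0.0531] 0.649571224220271 [ 0.3921 -0.1386  2.0159  0.0008  1.2627  0.4065]
tcp 277.14253721339014 400.198242407733
0 [nan nan nan] [nan nan nan] ((0.0, 0.0), (0.0, 0.0), 0.0)<string>:6: RuntimeWarning: Mean of empty slice.
  ret = um.true_divide(
  ret = _var(a, axis=axis, dtype=dtype, out=out, ddof=ddof,
  arrmean = um.true_divide(arrmean, div, out=arrmean,
  ret = um.true_divide(
```

View pics/side24.png

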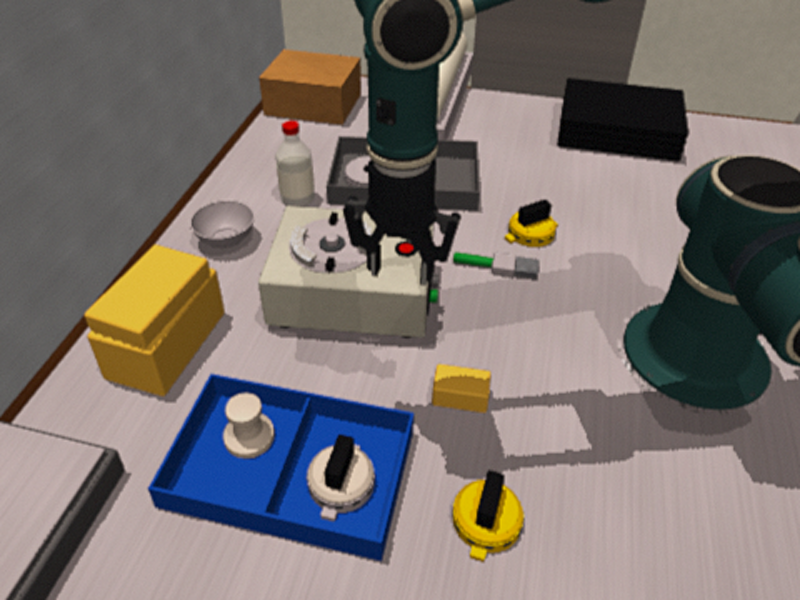

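View pics/top24.png

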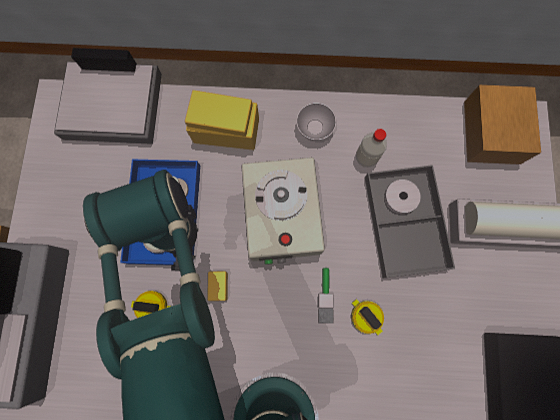

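```bash
python3 - <<'E'
from h import *
np.set_printoptions(precision=4,suppress=True)
p=capture('side');P=cloud(p,np.ones((420,560),bool))
b=(abs(P[:,0]-.464)<.05)&(abs(P[:,1]-.351)<.05)&(P[:,2]>.055)&(P[:,2]<.09)
print(b.sum(),P[b].mean(0),P[b][:,2].max())
w=(np.hypot(P[:,0]-.464,P[:,1]-.352)<.037)&(abs(P[:,2]-.033)<.006)
A=np.c_[P[w][:,:2],np.ones(w.sum())];print(w.sum(),"white top plane",np.linalg.lstsq(A,P[w][:,2],rcond=None)[0],np.median(P[w][:,2]))
for n in("top",):
    p=capture(n);P=cloud(p,np.ones((420,560),bool));r,c=np.nonzero(p["depth"]>0);col=p["pixels"][r,c].astype(int)
    red=(abs(P[:,0]-.462)<.03)&(abs(P[:,1])<.03)&(col[:,2]>110)&(col[:,1]<60);print("btn z",red.sum(),np.median(P[red][:,2]))
E
```

```text
303 [0.4628 0.3619 0.065 ] 0.07006761969324508
427 white top plane [0.001  0.0251 0.023 ] 0.03240415293792505
btn z 62 0.11355103566291236
```

```bash
python3 -c "
from h import *
print(env.finish_job())"
```

```text
the job is handed in; nothing more can be done
None
```

The cutter head is off the machine and standing upright in the near compartment of the blue wash tub. I handed the job in at about 21 s; no verdict is reported.

- **Button:** I pressed it to its hard bottom with about 13 N. The last depth check put its top at 0.1136 m, so it is still about 10 mm down.
- **Twist:** I turned the head anticlockwise about 1.44 rad (82°). At that point the wrist torque rose to about 0.26 N m, which I took as the stop. I backed off slightly before lifting.
- **Lift:** Sideways force on the tool reached about 5 N until the head cleared the post. The largest sideways reading during the twist was about 6 N.
- **Placing:** The head touched down with about 7 N. It is within a few millimetres of the compartment's centre, going by the tool position at release. In the side camera its bar top is at about 0.07 m, as expected for standing on the floor, and its white top tilts about 0.025 rad.
- **Rest of the table:** The other things look unmoved in the last pictures; I did not measure them. The open gripper was clear of everything when I handed in.

Two checks were weaker than I wanted. The arm hid the head from the top camera, so the final head check rests on the side camera alone. The two cameras also disagreed by 2–4 mm on the head's first position, so I centred the grip by the side picture and the force readings.

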